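Fit the strainer disk and lock its screw ring

ROBOT

A 6-joint arm with a two-finger parallel gripper is mounted at the origin on the work surface. World frame = base frame: x ahead of the robot, y to its left, z up, the work surface at z = 0. Lengths are in mm, angles in rad, forces in N, time in s.
With the tool pointing down it reaches from about 400 to 925 mm from the base axis. Payload 12.5 kg.
Tool frame: the origin (TCP) lies at the very end of the fingers, on their centre line; the grasp point (between the pads) lies grip_depth behind it (grip_depth is the distance from the TCP to the grasp point, in mm); z points along the fingers, y is the line along which they close (so a half turn about z gives the same grasp; the last joint's range is limited). The gripper opens to 95 mm and grips with 3 to 60 N. Pads are 20 mm wide; open, the fingers measure 119 mm over their backs; the gripper's body (75 mm by 180 mm) begins 59 mm behind the grasp point.
Start: joints at [-1.229, 0.491, 1.559, -0, 1.092, -0.106], TCP at [270.639, -563.384, 214.661] pointing down, gripper open.
Joint ranges: [-3.1, 3.1], [-0.84, 2.19], [0.05, 2.79], [-1.13, 4.28], [0.06, 2.93], [-2.69, 2.69]. Speed limits (rad/s): [2.22, 2.22, 2.79, 3.14, 3.14, 3.14].

INTERFACE

Orientations are given as [roll, pitch, yaw] about the fixed x, y, z axes, in that order (R = Rz(yaw) Ry(pitch) Rx(roll)).
In Python, from cell import state, read_camera, job_done, grip_depth gives the robot as it stands.
- The arm moves only by the tool drive_tool, never from a script. Its argument "targets" is a list of rows, each an object with "jaw": the opening, from 0 (shut) to 1 (fully open); "travel": the shift along the tool's x, y, z in m, a list of three; "twist": the turn about the tool's z in rad. In form: [{"jaw": jaw, "travel": [tx, ty, tz], "twist": twist}, ...]. A call has 1 to 8 rows; each row is the pose to reach, as a shift and turn from the pose commanded when the call began, along the tool's axes at that moment; what a row does not reach only later rows make up. A row lasts 1/12 s, in which the tool goes at most 41.7 mm and 7.16 degrees, less where a joint would pass 70% of its speed; a pose out of reach is approached as far as the arm can. A call with a gripper value outside its range is refused whole. The fingers move at their own pace and stop on an object; the grip force is fixed at half the most. Time passes only in rows, so rows that repeat a pose let the fingers close. It gives the time, the measured TCP pose, the force, the opening and the grip force at its end, in the units of the state.
- state(): the state, without advancing time (a new reading comes with each control period).
- read_camera(name): name is "scene" or "top" or "wrist"; returns a dict with "frame" (384x512x3 uint8, red, green, blue), "fx", "fy", "cx", "cy" (pixels), "k1" (the pictures are not rectified: a ray, as slopes to the right and down, at radius r is drawn at 1 + k1 r^2 times it, then the intrinsics apply), "R" (3x3) and "t" (3): a world point X has camera coordinates R X + t. Camera axes: x right, y down, z forward; pixel columns grow to the right and rows downward; lengths in mm; the calibration is good to about 2 mm. A picture is of the moment at which its call begins. There is no depth.
- job_done(): hands the job in; it is judged then, once.
The state is a dict: "t": time; "joints": joint angles; "qvel": joint speeds; "tau": joint torques, N m; "eef_pos": TCP position; "tcp_rot": TCP orientation; "ft_force": force on the tool from outside, world axes, zero at the start; "moment": the same for the moment, N m; "opening": opening from 0.0 (shut) to 1.0 (fully open); "grip_force": force on a finger pad.
Only numpy, scipy, OpenCV 4.12 (cv2) and the standard library are available. Lean on these libraries where they do the work, as an engineer would, in place of code of your own. Each camera call takes 0.05 s, during which the arm holds its last target. There are 200 camera calls.

TASK

Without lifting it, slide the loose strainer disk along the deck of the grey filter box into the round mouth so that it lies flat on the seat at the bottom. Then put the blue ring in over it, find the entry notches and screw the ring clockwise until it stops, so that it stays drawn down on the disk against the sprung seat. Let go and leave the other things on the bench where they are.

Things in the scene. Friction and masses are not known exactly. Their poses are not given: they have to be found in the camera images.
- mouth (a point): centre of the round mouth in the top of the fixed grey filter box, level with its flat deck; z up. Round bore, radius 41.5. Three entry notches (yellow back wall, about 13 wide, out to radius 49), 120 degrees apart, in its upper edge: THEIR ANGLE VARIES AND IS NOT GIVEN by these axes; look, or turn the ring under light downward pressure (3 to 10 N) until it drops
- deck_mid (a point): middle of the deck, a flat plate 45 above the bench, 170 along this point's x, 320 along its y; z up. The mouth lies 70 to the -y side; the disk waits on the +y side
- groove (a point): point on the mouth's axis, 9 below the deck, where the thread grooves run. From each notch one runs clockwise seen from above (a wall blocks the other way): over the first 50 degrees of turn it draws the ring down 3, then runs level to a stop 75 degrees from the notch's middle
- seat (a joint): how far the flat sprung seat (29 below the deck, in a cup of radius 41.5 that begins 18.5 below the deck) is pressed down, m; 0 free, at most 0.005. It needs 6 N to start, then 1 N per mm. About 0 with disk and unlocked ring lying on it, about 0.0027 once the ring is screwed home
- disk_c (a point): centre (half-way up) of the loose strainer disk: white perforated disk with brass rim, 79 diameter, 6 thick, 0.1 kg, same both ways up, flat on the deck, z up. Seated, this centre is 26 below the deck
- ring_c (a point): centre (half-way up) of the loose blue ring, 58 tall, 0.16 kg, standing on the bench right way up, z up. Round sleeve, radius 39.3, from 29 below to 1 above this centre, bevelled foot; above it a hollow hexagonal hub to 29 above, 52 across flats, to grip from above; flats face this point's +-y and every 60 degrees on. Centre above the deck: pins on the deck 20, dropped in 6, screwed home 3
- ring_pin (a point): outer end of one of the ring's three steel pins, 7 diameter, which stick out level from the sleeve to radius 47.5, at +x of the ring's centre and 120 degrees apart, 16 below that centre. They enter the notches; a white tick on the shoulder stands over each
- spanner: steel open spanner, 170 long, lying flat; a bystander; origin under its middle
- brush: hand brush, 170 long, lying flat; a bystander; origin under its middle
- reagent: small bottle with a red cap, 50 diameter, 120 tall, standing; a bystander; origin under its middle
- tub: jar with a blue cap, 72 diameter, 85 tall, standing; a bystander; origin under its middle
- elbow: brass pipe elbow, arms 48 long, 32 tall; a bystander; origin under its middle
- adapter: black mains adapter, 75 x 50 x 34 with two pins upward; a bystander; origin under its middle
- nut: brass collar, 38 diameter, 22 tall; a bystander; origin under its middle
Mind the look-alikes: they are no part of the job. There is more than one size of the part that bears disk_c; the job needs the larger. What is shaped like the part that bears ring_c but pink is not meant.

How it is judged (in metres and radians):
On the way, in this order (a step that is already met when the one before it is completed fails the run):
1. the disk lies flat on the seat at the bottom of the mouth, the ring not yet in (horizontal distance between disk_c and mouth below 0.005 m and z of disk_c in the frame of mouth below -0.0235 m and angle between disk_c's own z axis and vertical below 0.06 rad and horizontal distance between ring_c and mouth above 0.05 m), for 0.2 s.
2. the ring has dropped through the notches, its pins below the deck (horizontal distance between ring_c and mouth below 0.005 m and z of ring_c in the frame of mouth below 0.009 m), for 0.1 s.
At the end, for the whole second after the job is handed in: Disk flat (0.06 rad) on the seat, within 5 mm of the mouth axis, its centre over 23.5 mm below the deck; ring upright (0.06 rad), within 5 mm of the axis, centre less than 4.8 mm above the deck and by itself keeping the sprung seat pressed down over 2 mm; at rest (horizontal distance between each of disk_c, ring_c and mouth below 0.005 m and z of disk_c in the frame of mouth below -0.0235 m and angle between each of disk_c, ring_c's own z axis and vertical below 0.06 rad and value of joint seat above 0.002 m and z of ring_c in the frame of mouth below 0.0048 m and linear speed of ring below 0.01 m/s); the robot touches nothing.
It fails at once if the disk is lifted off the deck instead of slid (z of disk_c in the frame of mouth above 0.025 m).
It fails at once if a bystander is moved more than 30 mm (distance of any of spanner, brush, reagent, tub, elbow, adapter, nut from where it was at the start of the episode above 0.03 m).
It also fails if it takes over 72 s, if anything falls off the work surface, if the arm or the gripper's body presses on something with over 40 N, if the wrist force passes 120 N, or if a joint passes its speed limit or range.

## Working session

There is one attempt and no reset: what is moved stays moved. The work goes in short steps, Python scripts to look and compute and a tool call to move; the robot and the scene stay as the last step left them, time stands still between calls to the robot, and variables do not carry over. Pictures are saved under pics/ and viewed, at most 10 in all, crops included, and the job is handed in when it is done.

Besides the shell and the picture viewer there is one more tool, called after "Call:" as name([rows], argument=value, ...), one row to a line, values as JSON. drive_tool: Moves the arm, as the interface text tells. Its arguments: {"type":"object","properties":{"targets":{"type":"array"}},"required":["targets"]}

```bash
mkdir -p pics; ls; cat > h.py <<'E'
import numpy as np, cv2
from cell import state, read_camera, job_done, grip_depth
def save(n,f): cv2.imwrite('pics/'+n,cv2.cvtColor(f,cv2.COLOR_RGB2BGR))
def ray(c,u,v):
    K=np.array([[c['fx'],0,c['cx']],[0,c['fy'],c['cy']],[0,0,1]],float)
    p=cv2.undistortPoints(np.array([[[u,v]]],float),K,np.array([c['k1'],0,0,0.]))[0,0]
    R=np.array(c['R']);t=np.array(c['t']);return -R.T@t, R.T@np.array([p[0],p[1],1])
def at(c,u,v,z):
    o,d=ray(c,u,v); return o+d*(z-o[2])/d[2]
def proj(c,X):
    K=np.array([[c['fx'],0,c['cx']],[0,c['fy'],c['cy']],[0,0,1]],float)
    return cv2.projectPoints(np.array(X,float).reshape(-1,3),cv2.Rodrigues(np.array(c['R']))[0],np.array(c['t'],float),K,np.array([c['k1'],0,0,0.]))[0][:,0]
E
python3 - <<'E'
from h import *
import pickle
print(state(),grip_depth)
C={n:read_camera(n) for n in('scene','top')}
pickle.dump(C,open('c.pkl','wb'))
for n in C:
    c=C[n]; print(n,c['fx'],c['k1'],-np.array(c['R']).T@c['t'])
    save(n+'0.png',cv2.resize(c['frame'],(800,600)))
E
```

```text
pics
{'t': 0.0, 'joints': array([-1.22859017e+00,  4.91532042e-01,  1.55946403e+00, -1.49125711e-05,
        1.09167213e+00, -1.05604655e-01]), 'qvel': array([ 0.00029872,  0.00028561,  0.00016329, -0.00148258,  0.00053638,
       -0.00079861]), 'tau': array([-1.23725753e-03, -6.12651157e+01, -2.58185810e+01,  6.92220521e-02,
        4.83078626e-02, -1.30154640e-04]), 'eef_pos': array([ 270.55283161, -563.13449318,  214.07381676]), 'tcp_rot': array([-3.14052170e+00, -1.00220134e-04,  4.47817638e-01]), 'ft_force': array([ 0.48096835,  0.6458468 , -0.65540893]), 'moment': array([0.02163557, 0.0132987 , 0.05257895]), 'grip_force': 0.0, 'opening': 0.9988879111527601} 18.8
scene 360.0392243494224 0.004933340290832 [1138.8938391  -166.98076988  783.53510085]
top 487.7484897408004 -0.019224559135311882 [ 474.92438663  -19.94870069 1689.2560028 ]
```

View pics/scene0.png

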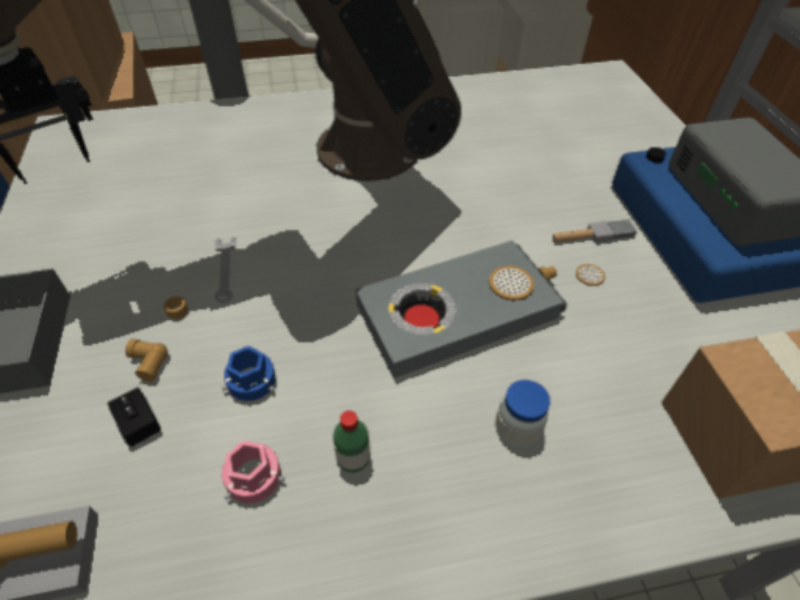

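View pics/top0.png

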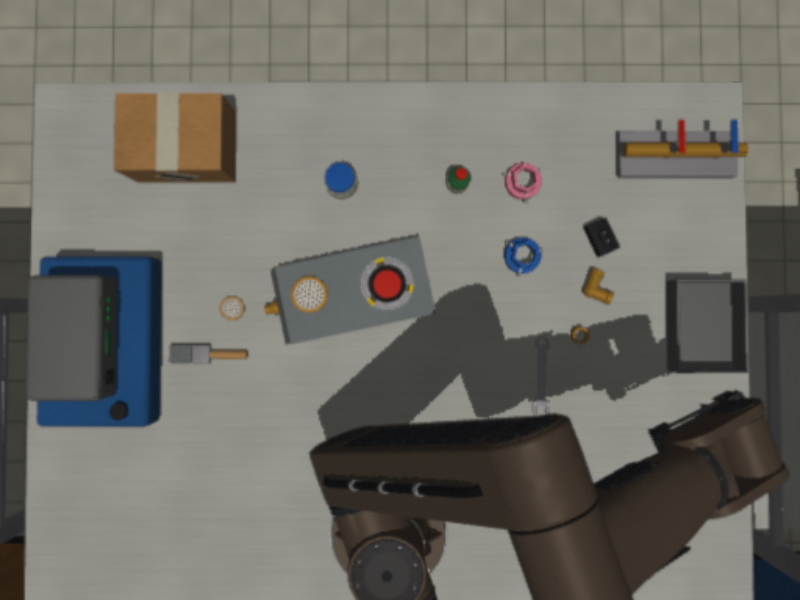

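Candidates (800×600 top picture):
- **Disks:** the large one on the deck at (309,294), the small one on the bench at (232,308). I choose the large one.
- **Rings:** blue at (522,255), pink at (523,181). I choose the blue one.
- **Other blue item:** the tub cap at (341,179), not wanted.
- **Mouth:** (387,285).

I'll check these in a close crop.

```bash
cat > m.py <<'E'
from h import *
import pickle
C=pickle.load(open('c.pkl','rb'));c=C['top'];f=c['frame']
a=cv2.resize(f[145:225,165:285],(0,0),fx=5,fy=5,interpolation=cv2.INTER_CUBIC)
b=cv2.resize(f[145:185,310:360],(0,0),fx=4,fy=4,interpolation=cv2.INTER_CUBIC)
im=np.zeros((400,800,3),np.uint8);im[:,:600]=a;im[:160,600:]=b
s=C['scene']['frame'];im[200:360,600:]=cv2.resize(s[215:255,135:185],(0,0),fx=4,fy=4,interpolation=cv2.INTER_CUBIC)
save('crop.png',im)
h=cv2.cvtColor(f,cv2.COLOR_RGB2HSV).astype(int)
def blobs(m,z,nm,off=(0,0),mn=3):
    n,_,st,ce=cv2.connectedComponentsWithStats(m.astype(np.uint8))
    for i in range(1,n):
        if st[i,4]>=mn:
            u=ce[i]+off; print(nm,u.round(1),st[i,4],at(c,*u,z).round(1))
H,S,V=h[...,0],h[...,1],h[...,2]
def sub(m,x0,x1,y0,y1):
    k=np.zeros_like(m);k[y0:y1,x0:x1]=m[y0:y1,x0:x1];return k
blobs(sub(((H<8)|(H>172))&(S>120),220,275,155,210),16,'seat')
blobs(sub((H>18)&(H<35)&(S>130),220,275,155,210),42,'notch')
blobs(sub((H>100)&(H<130)&(S>110),310,360,145,180),31,'ring')
g=sub((abs(f.astype(int).max(2)-f.astype(int).min(2))<30)&(V>75)&(V<125),170,285,145,225)
k=cv2.morphologyEx(g.astype(np.uint8),cv2.MORPH_OPEN,np.ones((3,3)))
cn=max(cv2.findContours(k,0,2)[0],key=cv2.contourArea)
r=cv2.minAreaRect(cn);bx=cv2.boxPoints(r);print(r)
P=np.array([at(c,*p,45)for p in bx]);print(P.round(1),P.mean(0))
print([np.linalg.norm(P[i]-P[i-1]).round(1) for i in range(4)])
blobs(sub((H>5)&(H<25)&(S>90),182,215,172,205),48,'rim')
E
python3 m.py
```

```text
seat [247.4 181.6] 293 [540.1   1.9  16. ]
notch [242.3 166.5] 13 [590.   18.7  42. ]
notch [262.4 184. ] 13 [530.9 -49.1  42. ]
notch [237.  192.5] 14 [502.2  36.6  42. ]
ring [333.8 163.1] 282 [ 602.3 -293.    31. ]
((226.977783203125, 184.6425323486328), (52.98136520385742, 96.1363525390625), 78.31063079833984)
[[ 583.6  247.7   45. ]
 [ 649.4  -70.6   45. ]
 [ 473.9 -106.3   45. ]
 [ 408.7  210.4   45. ]] [528.90531807  70.3223512   45.        ]
[np.float64(178.8), np.float64(325.0), np.float64(179.0), np.float64(323.4)]
rim [197.7 188.1] 147 [516.9 168.7  48. ]
```

View pics/crop.png

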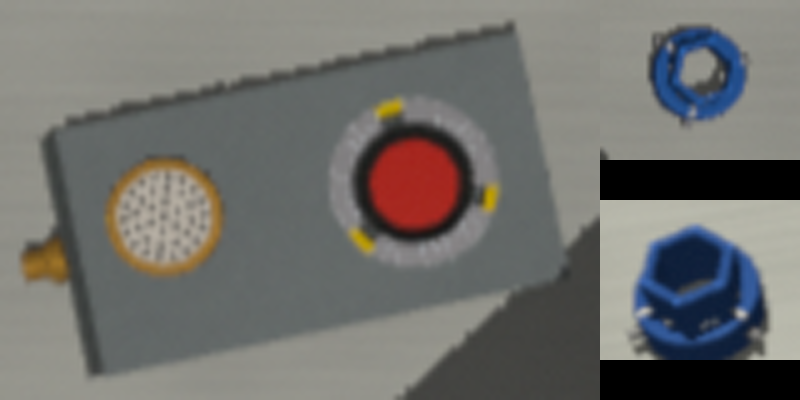

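The crop confirms the choices. The large brass-rimmed disk is at crop (164,217). The mouth is at (413,183), with yellow notches at (390,107), (490,197) and (362,240). The blue ring has white ticks. Notch angles come out at about 18.7° + 120k, and the mouth and deck sizes agree with the given ones. Next I move above the disk.

Call:
drive_tool([
  {"jaw": 1,"travel": [0.18,-0.1845,0],"twist": 0},
  {"jaw": 1,"travel": [0.18,-0.1845,0],"twist": 0},
  {"jaw": 1,"travel": [0.18,-0.1845,0],"twist": 0},
  {"jaw": 1,"travel": [0.18,-0.1845,0],"twist": 0},
  {"jaw": 1,"travel": [0.18,-0.1845,0],"twist": 0},
  {"jaw": 1,"travel": [0.18,-0.1845,0],"twist": 0},
  {"jaw": 1,"travel": [0.18,-0.1845,0],"twist": 0},
  {"jaw": 1,"travel": [0.18,-0.1845,0],"twist": 0},
])

```text
t: 0.77
eef_pos: [353.6, -317.1, 214.9]
tcp_rot: [3.142, -0.0, 0.451]
ft_force: [-0.5, -1.1, 0.6]
opening: 0.997
grip_force: 0.0
```

Call:
drive_tool([
  {"jaw": 1,"travel": [0.18,-0.1845,0],"twist": 0},
  {"jaw": 1,"travel": [0.18,-0.1845,0],"twist": 0},
  {"jaw": 1,"travel": [0.18,-0.1845,0],"twist": 0},
  {"jaw": 1,"travel": [0.18,-0.1845,0],"twist": 0},
  {"jaw": 1,"travel": [0.18,-0.1845,0],"twist": 0},
  {"jaw": 1,"travel": [0.18,-0.1845,0],"twist": 0},
  {"jaw": 1,"travel": [0.18,-0.1845,0],"twist": 0},
  {"jaw": 1,"travel": [0.18,-0.1845,0],"twist": 0},
])

```text
t: 1.43
eef_pos: [436.3, -74.0, 214.5]
tcp_rot: [3.141, -0.0, 0.451]
ft_force: [-0.2, -0.2, -0.5]
opening: 0.997
grip_force: 0.0
```

Call:
drive_tool([
  {"jaw": 1,"travel": [0.18,-0.1845,0],"twist": 0},
  {"jaw": 1,"travel": [0.18,-0.1845,0],"twist": 0},
  {"jaw": 1,"travel": [0.18,-0.1845,0],"twist": 0},
  {"jaw": 1,"travel": [0.18,-0.1845,0],"twist": 0},
  {"jaw": 1,"travel": [0.18,-0.1845,0],"twist": 0},
  {"jaw": 1,"travel": [0.18,-0.1845,0],"twist": 0},
  {"jaw": 1,"travel": [0.18,-0.1845,0],"twist": 0},
  {"jaw": 1,"travel": [0.18,-0.1845,0],"twist": 0},
])

```text
t: 2.1
eef_pos: [519.1, 169.3, 213.9]
tcp_rot: [3.141, 0.0, 0.449]
ft_force: [-0.9, -0.8, 0.0]
opening: 0.998
grip_force: 0.0
```

```bash
cat > w.py <<'E'
from h import *
import pickle,sys
s=state();print(s['t'],s['eef_pos'].round(1),s['tcp_rot'].round(3),s['joints'].round(2))
c=read_camera('wrist');pickle.dump(c,open('w_%s.pkl'%sys.argv[1],'wb'))
print(-np.array(c['R']).T@c['t'],np.array(c['R']).round(2))
save('w_%s.png'%sys.argv[1],c['frame'])
E
python3 w.py 1
```

```text
2.1 [519.1 169.3 213.9] [3.141 0.    0.449] [ 0.19  0.38  1.75 -0.    1.01  1.32]
[581.45233883 199.40238026 382.83971152] [[ 0.43 -0.9   0.  ]
 [-0.87 -0.42  0.25]
 [-0.22 -0.11 -0.97]]
```

View pics/w_1.png

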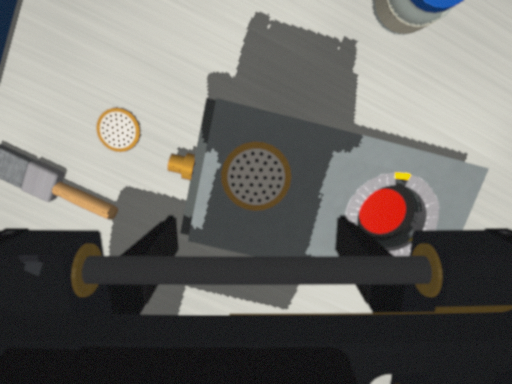

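The wrist view shows the large disk on the deck at (257,175), the mouth at (385,210) and the small disk at (118,130). I move the same camera view over the mouth so that calibration errors cancel.

Call:
drive_tool([
  {"jaw": 1,"travel": [-0.051,0.161,0],"twist": 0},
  {"jaw": 1,"travel": [-0.051,0.161,0],"twist": 0},
  {"jaw": 1,"travel": [-0.051,0.161,0],"twist": 0},
  {"jaw": 1,"travel": [-0.051,0.161,0],"twist": 0},
  {"jaw": 1,"travel": [-0.051,0.161,0],"twist": 0},
  {"jaw": 1,"travel": [-0.051,0.161,0],"twist": 0},
  {"jaw": 1,"travel": [-0.051,0.161,0],"twist": 0},
  {"jaw": 1,"travel": [-0.051,0.161,0],"twist": 0},
])

```text
t: 2.82
eef_pos: [541.0, 1.8, 214.7]
tcp_rot: [-3.142, 0.0, 0.447]
ft_force: [-0.8, 1.0, -0.1]
opening: 0.998
grip_force: 0.0
```

```bash
python3 w.py 2; cat > m2.py <<'E'
from h import *
import pickle
def load(n):
    c=pickle.load(open(n,'rb'));h=cv2.cvtColor(c['frame'],cv2.COLOR_RGB2HSV).astype(int);return c,h[...,0],h[...,1],h[...,2]
def circ(c,m,z,nm):
    n,l,st,ce=cv2.connectedComponentsWithStats(m.astype(np.uint8))
    i=1+st[1:,4].argmax();cn=max(cv2.findContours((l==i).astype(np.uint8),0,cv2.CHAIN_APPROX_NONE)[0],key=len)[:,0]
    P=np.array([at(c,*p,z)[:2] for p in cn.astype(float)])
    A=np.c_[2*P,np.ones(len(P))];x=np.linalg.lstsq(A,(P**2).sum(1),rcond=None)[0]
    r=np.sqrt(x[2]+x[0]**2+x[1]**2);print(nm,ce[i].round(1),x[:2].round(1),'r',r.round(1),'res',np.abs(np.hypot(*(P-x[:2]).T)-r).max().round(2));return x[:2]
def box(m,x0,x1,y0,y1):
    k=np.zeros_like(m);k[y0:y1,x0:x1]=m[y0:y1,x0:x1];return k
if __name__=='__main__':
    c,H,S,V=load('w_1.pkl');circ(c,box((H>5)&(H<25)&(S>90),215,300,135,215),50,'disk')
    c,H,S,V=load('w_2.pkl')
    circ(c,box(((H<8)|(H>172))&(S>120),150,400,100,240),16,'seat')
    m=box((H>18)&(H<35)&(S>130),150,400,60,235)
    n,l,st,ce=cv2.connectedComponentsWithStats(m.astype(np.uint8))
    for i in range(1,n):
        if st[i,4]>5: print('notch',ce[i],st[i,4],at(c,*ce[i],41).round(1))
E
python3 m2.py
```

```text
2.8167 [541.    1.8 214.7] [-3.142  0.     0.447] [-0.12  0.37  1.76 -0.    1.    1.  ]
[603.42462779  31.79737825 383.6493256 ] [[ 0.43 -0.9   0.  ]
 [-0.87 -0.42  0.25]
 [-0.22 -0.11 -0.97]]
disk [255.7 174.3] [519.1 169.9] r 38.5 res 0.92
seat [256.4 169.6] [542.4   2.2] r 30.6 res 1.34
notch [262.24793388 127.85123967] 121 [592.  19.  41.]
notch [215.47014925 191.52238806] 134 [503.1  36.3  41. ]
notch [291.3255814  200.48062016] 129 [531.6 -48.3  41. ]
```

View pics/w_2.png

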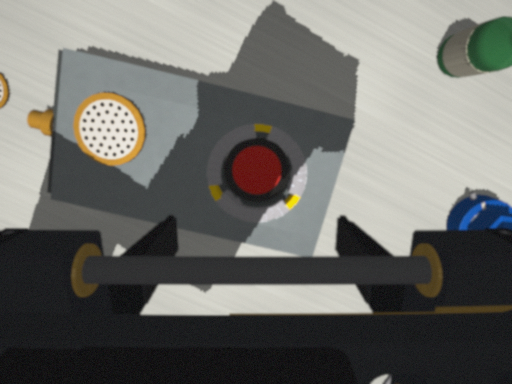

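The wrist view over the mouth puts the seat at (256,170), the notches at (262,128), (215,192) and (291,200), and the disk at (109,128). I turn 90° over the mouth and measure again, to remove the camera mount offset.

Call:
drive_tool([
  {"jaw": 1,"travel": [0,0,0],"twist": -0.8},
  {"jaw": 1,"travel": [0,0,0],"twist": -0.8},
  {"jaw": 1,"travel": [0,0,0],"twist": -0.8},
  {"jaw": 1,"travel": [0,0,0],"twist": -0.8},
  {"jaw": 1,"travel": [0,0,0],"twist": -0.8},
  {"jaw": 1,"travel": [0,0,0],"twist": -0.8},
  {"jaw": 1,"travel": [0,0,0],"twist": -0.8},
  {"jaw": 1,"travel": [0,0,0],"twist": -0.8},
])

```text
t: 3.53
eef_pos: [541.3, 3.2, 214.7]
tcp_rot: [-3.142, 0.0, 1.252]
ft_force: [-0.8, 0.1, -0.0]
opening: 1.002
grip_force: 0.0
```

Call:
drive_tool([
  {"jaw": 1,"travel": [0,0,0],"twist": -0.77},
  {"jaw": 1,"travel": [0,0,0],"twist": -0.77},
  {"jaw": 1,"travel": [0,0,0],"twist": -0.77},
  {"jaw": 1,"travel": [0,0,0],"twist": -0.77},
  {"jaw": 1,"travel": [0,0,0],"twist": -0.77},
  {"jaw": 1,"travel": [0,0,0],"twist": -0.77},
  {"jaw": 1,"travel": [0,0,0],"twist": -0.77},
  {"jaw": 1,"travel": [0,0,0],"twist": -0.77},
])

```text
t: 4.2
eef_pos: [541.4, 2.7, 214.7]
tcp_rot: [3.142, 0.0, 2.015]
ft_force: [0.6, -0.3, 0.6]
opening: 0.999
grip_force: 0.0
```

```bash
python3 w.py 3; python3 - <<'E'
from m2 import *
c,H,S,V=load('w_3.pkl')
circ(c,box(((H<8)|(H>172))&(S>120),150,400,100,240),16,'seat')
m=box((H>18)&(H<35)&(S>130),150,400,60,235)
n,l,st,ce=cv2.connectedComponentsWithStats(m.astype(np.uint8))
for i in range(1,n):
    if st[i,4]>5: print('notch',ce[i],st[i,4],at(c,*ce[i],41).round(1))
E
```

```text
4.2 [541.4   2.7 214.7] [3.142 0.    2.015] [-0.12  0.37  1.76 -0.    1.   -0.56]
[510.91804535  65.46301781 383.62652436] [[ 0.9   0.43 -0.  ]
 [ 0.42 -0.87  0.25]
 [ 0.11 -0.23 -0.97]]
seat [257.3 171.6] [542.2   2.4] r 30.5 res 1.13
notch [306.25        60.29166667] 24 [534.9 137.1  41. ]
notch [238.8034188  133.68376068] 117 [502.8  37.   41. ]
notch [302.11940299 182.20149254] 134 [591.9  18.3  41. ]
notch [231.17605634 210.85915493] 142 [532.2 -48.6  41. ]
```

The mouth is confirmed at (542.2, 2.3), and the mount offset is negligible. The disk is at (519.1, 169.9). I go to the disk and lower to the deck.

Call:
drive_tool([
  {"jaw": 1,"travel": [0.1607,0.0519,0],"twist": 0},
  {"jaw": 1,"travel": [0.1607,0.0519,0],"twist": 0},
  {"jaw": 1,"travel": [0.1607,0.0519,0],"twist": 0},
  {"jaw": 1,"travel": [0.1607,0.0519,0],"twist": 0},
  {"jaw": 1,"travel": [0.1607,0.0519,0],"twist": 0},
  {"jaw": 1,"travel": [0.1607,0.0519,0.05],"twist": 0},
  {"jaw": 1,"travel": [0.1607,0.0519,0.08],"twist": 0},
  {"jaw": 1,"travel": [0.1607,0.0519,0.08],"twist": 0},
])

```text
t: 4.92
eef_pos: [515.9, 169.2, 129.3]
tcp_rot: [-3.133, -0.002, 2.015]
ft_force: [-0.8, -0.1, -0.9]
opening: 1.004
grip_force: 0.0
```

Call:
drive_tool([
  {"jaw": 1,"travel": [0,0,0.03],"twist": 0},
  {"jaw": 1,"travel": [0,0,0.06],"twist": 0},
  {"jaw": 1,"travel": [0,0,0.075],"twist": 0},
  {"jaw": 1,"travel": [0,0,0.082],"twist": 0},
  {"jaw": 1,"travel": [0,0,0.086],"twist": 0},
  {"jaw": 1,"travel": [0,0,0.0865],"twist": 0},
  {"jaw": 1,"travel": [0,0,0.0865],"twist": 0},
])

```text
t: 5.5
eef_pos: [519.5, 169.5, 49.3]
tcp_rot: [3.14, 0.0, 2.017]
ft_force: [0.5, -0.1, -0.6]
opening: 0.998
grip_force: 0.0
```

Call:
drive_tool([
  {"jaw": 1,"travel": [0,0,0.0025],"twist": 0},
  {"jaw": 1,"travel": [0,0,0.0025],"twist": 0},
  {"jaw": 0.9,"travel": [0,0,0.0025],"twist": 0},
  {"jaw": 0.78,"travel": [0,0,0.0025],"twist": 0},
  {"jaw": 0.78,"travel": [0,0,0.0025],"twist": 0},
  {"jaw": 0.78,"travel": [0,0,0.0025],"twist": 0},
])

```text
t: 6.0
eef_pos: [518.9, 169.5, 45.8]
tcp_rot: [3.141, 0.0, 2.018]
ft_force: [0.1, 0.3, 2.5]
opening: 0.821
grip_force: 30.0
```

Call:
drive_tool([
  {"jaw": 0.78,"travel": [-0.012,-0.0038,0],"twist": 0},
  {"jaw": 0.78,"travel": [-0.034,-0.0108,0],"twist": 0},
  {"jaw": 0.78,"travel": [-0.06,-0.019,0],"twist": 0},
  {"jaw": 0.78,"travel": [-0.087,-0.0276,0],"twist": 0},
  {"jaw": 0.78,"travel": [-0.112,-0.0355,0],"twist": 0},
  {"jaw": 0.78,"travel": [-0.135,-0.0428,0],"twist": 0},
  {"jaw": 0.78,"travel": [-0.153,-0.0485,0],"twist": 0},
  {"jaw": 0.78,"travel": [-0.1612,-0.0511,0],"twist": 0},
])

```text
t: 6.67
eef_pos: [542.6, -0.6, 45.6]
tcp_rot: [3.142, 0.0, 2.016]
ft_force: [-0.4, 9.7, 0.8]
opening: 0.819
grip_force: 30.0
```

Call:
drive_tool([
  {"jaw": 0.78,"travel": [0,0,0],"twist": 0},
  {"jaw": 0.78,"travel": [0,0,0],"twist": 0},
])

```text
t: 6.83
eef_pos: [542.2, 2.0, 45.5]
tcp_rot: [-3.141, -0.0, 2.017]
ft_force: [0.6, 0.8, -0.5]
opening: 0.819
grip_force: 30.0
```

```bash
python3 w.py 4; python3 -c "
from h import *
print(state())
import pickle
c=pickle.load(open('w_4.pkl','rb'));print(proj(c,[[542,2,51],[542-17,2+35.7,51]]))"
```

```text
6.8333 [542.2   2.   45.5] [-3.141 -0.     2.017] [-0.12  0.61  1.92 -0.    0.62 -0.56]
[511.6744863   64.63091624 214.47285003] [[ 0.9   0.43 -0.  ]
 [ 0.42 -0.87  0.25]
 [ 0.11 -0.22 -0.97]]
{'t': 6.8833, 'joints': array([-1.17241149e-01,  6.09723310e-01,  1.91614483e+00, -6.75159193e-05,
        6.16275304e-01, -5.64237715e-01]), 'qvel': array([ 0.0161995 , -0.00012574,  0.00221879, -0.00094474,  0.00231675,
       -0.00056908]), 'tau': array([-1.20105028e+00, -5.85428131e+01, -1.54752016e+01,  3.09110357e-03,
        6.28785160e-02, -3.22683330e-02]), 'eef_pos': array([542.07750733,   2.49824737,  45.48208565]), 'tcp_rot': array([-3.14110638e+00, -2.61599327e-04,  2.01784794e+00]), 'ft_force': array([-0.23610058,  1.03897512, -0.61351628]), 'moment': array([ 0.02274396, -0.11836586, -0.03373672]), 'grip_force': 29.999903440475464, 'opening': 0.820632208558302}
[[257.07947014 237.44296445]
 [257.27022212 169.94410543]]
```

View pics/w_4.png

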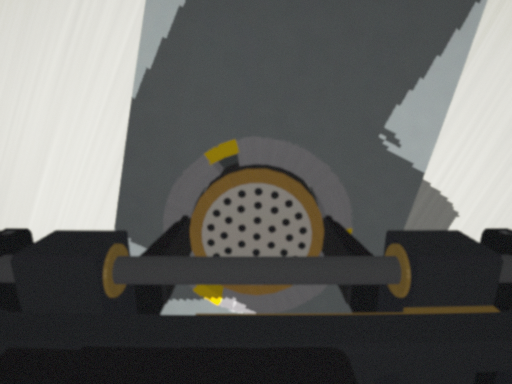

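The disk is held centred over the mouth at about (257,230), with an even dark gap around it. I release it.

Call:
drive_tool([
  {"jaw": 0.9,"travel": [0,0,0],"twist": 0},
  {"jaw": 1,"travel": [0,0,0],"twist": 0},
  {"jaw": 1,"travel": [0,0,0],"twist": 0},
  {"jaw": 1,"travel": [0,0,0],"twist": 0},
  {"jaw": 1,"travel": [0,0,-0.03],"twist": 0},
  {"jaw": 1,"travel": [0,0,-0.06],"twist": 0},
  {"jaw": 1,"travel": [0,0,-0.1],"twist": 0},
  {"jaw": 1,"travel": [0,0,-0.1],"twist": 0},
])

```text
t: 7.55
eef_pos: [544.9, 2.1, 151.7]
tcp_rot: [3.134, 0.005, 2.018]
ft_force: [0.8, -0.4, 1.8]
opening: 0.999
grip_force: 0.0
```

```bash
python3 w.py 5
```

```text
7.55 [544.9   2.1 151.7] [3.134 0.005 2.018] [-0.12  0.45  1.83 -0.    0.85 -0.56]
[512.67821495  64.95310385 320.33632882] [[ 0.9   0.43  0.01]
 [ 0.42 -0.87  0.25]
 [ 0.12 -0.23 -0.97]]
```

View pics/w_5.png

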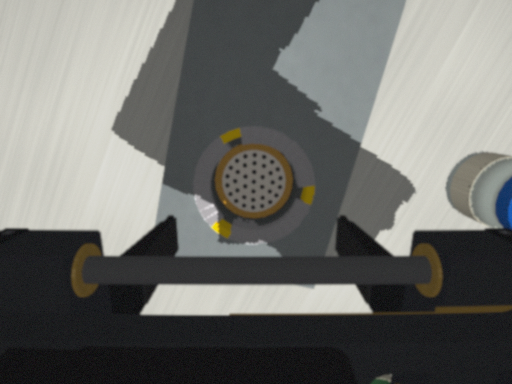

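```bash
python3 - <<'E'
from m2 import *
c,H,S,V=load('w_5.pkl')
m=box((H>5)&(H<18)&(S>80),205,300,135,225)
for z in(22,35,46): circ(c,m,z,z)
E
```

```text
22 [280.7 153.4] [553.   37.8] r 3.2 res 0.68
35 [280.7 153.4] [551.2  39. ] r 3.0 res 0.65
46 [280.7 153.4] [549.7  40. ] r 2.9 res 0.63
```

```bash
python3 - <<'E'
from m2 import *
c,H,S,V=load('w_5.pkl');f=c['frame'].astype(int)
print(H[180,206:300:3],S[180,206:300:3])
m=box((f[...,0]-f[...,2]>40)&(H<19),208,300,138,222)
m=cv2.morphologyEx(m.astype(np.uint8),cv2.MORPH_CLOSE,np.ones((3,3)))
for z in(22,35,46): circ(c,m,z,z)
E
```

```text
[ 90 120  75  19  19  17  20  21  15  15  23  17  20  11  17  17  12  15
  20  19  20  13  30  17  20  21  19  18  19  18  90 130] [  3   7  11 146 167 108  21  16  18  15  15  20  20  18  20  18  20  18
  21  19  20  21  16  21  22  19  32 164 168  65  11   9]
22 [253.1 180.2] [541.3   3.4] r 35.7 res 3.28
35 [253.1 180.2] [540.1   6.1] r 34.1 res 3.13
46 [253.1 180.2] [539.    8.4] r 32.8 res 3.01
```

Call:
drive_tool([
  {"jaw": 1,"travel": [-0.15,-0.036,-0.068],"twist": 0},
  {"jaw": 1,"travel": [-0.15,-0.036,-0.068],"twist": 0},
  {"jaw": 1,"travel": [-0.15,-0.036,-0.068],"twist": 0},
  {"jaw": 1,"travel": [-0.2926,-0.0724,-0.068],"twist": 0},
  {"jaw": 1,"travel": [-0.2926,-0.0724,-0.068],"twist": 0},
  {"jaw": 1,"travel": [-0.2926,-0.0724,-0.068],"twist": 0},
  {"jaw": 1,"travel": [-0.2926,-0.0724,-0.068],"twist": 0},
  {"jaw": 1,"travel": [-0.2926,-0.0724,-0.068],"twist": 0},
])

```text
t: 8.27
eef_pos: [603.7, -297.2, 212.5]
tcp_rot: [-3.141, 0.0, 2.016]
ft_force: [-0.5, 1.0, -0.2]
opening: 1.002
grip_force: 0.0
```

Call:
drive_tool([
  {"jaw": 1,"travel": [0,0,0],"twist": 0},
  {"jaw": 1,"travel": [0,0,0],"twist": 0},
  {"jaw": 1,"travel": [0,0,0],"twist": 0},
])

```text
t: 8.52
eef_pos: [603.3, -292.1, 212.5]
tcp_rot: [-3.141, -0.002, 2.018]
ft_force: [-0.4, -0.6, 0.2]
opening: 1.002
grip_force: 0.0
```

```bash
python3 w.py 6; python3 - <<'E'
from m2 import *
c,H,S,V=load('w_5.pkl')
m=box((H<25)&(S>60),208,300,138,221)
for z in(22,46): circ(c,m,z,z)
c,H,S,V=load('w_6.pkl')
m=box((H>100)&(H<130)&(S>100),130,400,80,260)
circ(c,m,30,'ring')
E
```

```text
8.5167 [ 603.3 -292.1  212.5] [-3.141e+00 -2.000e-03  2.018e+00] [-0.55  0.56  1.44  0.    1.14 -1.  ]
[ 572.86763878 -229.64527831  381.61334824] [[ 0.9   0.43 -0.  ]
 [ 0.42 -0.87  0.25]
 [ 0.11 -0.22 -0.97]]
22 [253.2 180.4] [541.5   3. ] r 39.2 res 1.65
46 [253.2 180.4] [539.2   8. ] r 36.0 res 1.52
ring [256.5 174.6] [ 603.8 -294.8] r 36.8 res 10.09
```

View pics/w_6.png

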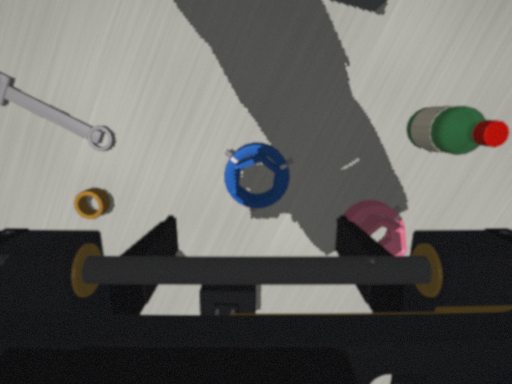

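Blue ring at (257,175) in the wrist view, with pins at about (229,153) and (288,163). The pink look-alike is at (375,230). I need one enlarged crop to get the ring's angle.

```bash
python3 - <<'E'
from m2 import *
c,H,S,V=load('w_6.pkl');f=c['frame']
save('ringc.png',cv2.resize(f[130:220,206:306],(800,720)[:2],interpolation=cv2.INTER_CUBIC)[:600] if 0 else cv2.resize(f[135:220,206:306],(700,595),interpolation=cv2.INTER_CUBIC))
E
```

```text
(no output)
```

View pics/ringc.png

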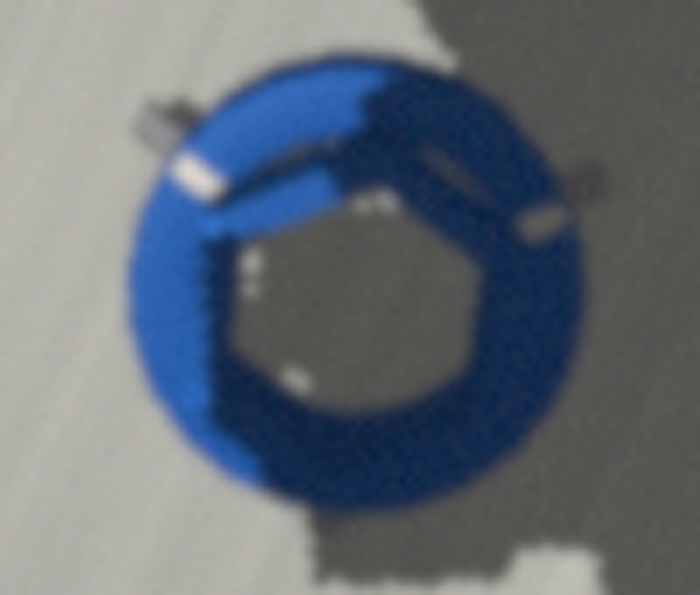

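```bash
python3 - <<'E'
from m2 import *
c,*_=load('w_6.pkl')
g=lambda x,y,z:at(c,206+(x+.5)/7-.5,135+(y+.5)/7-.5,z)[:2]
P=np.array([g(*p,30) for p in[(131,290),(585,290),(355,55),(350,510),(200,130),(500,120),(200,455),(500,460)]])
A=np.c_[2*P,np.ones(len(P))];x=np.linalg.lstsq(A,(P**2).sum(1),rcond=None)[0];r=np.sqrt(x[2]+x[0]**2+x[1]**2)
print(x[:2],r,np.hypot(*(P-x[:2]).T))
for t,z in[((200,177),30),((542,223),30),((158,122),14),((590,178),14)]:
    d=g(*t,z)-x[:2];print(np.hypot(*d),np.degrees(np.arctan2(d[1],d[0])))
hexp=np.array([g(*p,58) for p in[(222,195),(355,135),(510,225),(215,415)]]);d=hexp-x[:2];print(np.hypot(*d.T),np.degrees(np.arctan2(d[:,1],d[:,0])))
ih=np.array([g(*p,58) for p in[(210,228),(208,420)]]);print(ih)
E
```

```text
[ 603.7116976  -294.50987696] 38.36994269608543 [37.91269933 38.49891001 39.73120885 38.25368759 37.66921888 37.53519353
 39.03610507 38.27387231]
32.531792353810175 168.55984160504408
33.21882716475915 46.64232207257413
43.47392880918731 167.58846446712627
44.03697190347421 48.479640395485504
[29.37484804 30.20255118 28.75849761 26.14974485] [ 160.01459681  115.96602408   60.31776751 -122.35069478]
[[ 576.58636685 -289.91434142]
 [ 589.06632703 -317.81702501]]
```

Ring at (603.7, −294.5), with pins at 48° + 120k (sleeve radius 38.4 against 39.3 given). I line up with the flats, lower and grip.

Call:
drive_tool([
  {"jaw": 1,"travel": [-0.0023,-0.0007,0.02],"twist": 0.133},
  {"jaw": 1,"travel": [-0.0023,-0.0007,0.05],"twist": 0.133},
  {"jaw": 1,"travel": [-0.0023,-0.0007,0.085],"twist": 0.133},
  {"jaw": 1,"travel": [-0.0023,-0.0007,0.12],"twist": 0.133},
  {"jaw": 1,"travel": [-0.0023,-0.0007,0.15],"twist": 0.133},
  {"jaw": 1,"travel": [-0.0023,-0.0007,0.168],"twist": 0.133},
  {"jaw": 1,"travel": [-0.0023,-0.0007,0.178],"twist": 0.133},
  {"jaw": 1,"travel": [-0.0023,-0.0007,0.178],"twist": 0.133},
])

```text
t: 9.23
eef_pos: [603.3, -293.9, 33.7]
tcp_rot: [-3.139, -0.003, 1.886]
ft_force: [-0.1, 0.2, -0.2]
opening: 1.003
grip_force: 0.0
```

Call:
drive_tool([
  {"jaw": 0.6,"travel": [0,0,0],"twist": 0},
  {"jaw": 0.45,"travel": [0,0,0],"twist": 0},
  {"jaw": 0.4,"travel": [0,0,0],"twist": 0},
  {"jaw": 0.4,"travel": [0,0,0],"twist": 0},
  {"jaw": 0.4,"travel": [0,0,0],"twist": 0},
  {"jaw": 0.4,"travel": [0,0,0],"twist": 0},
  {"jaw": 0.4,"travel": [0,0,0],"twist": 0},
])

```text
t: 9.82
eef_pos: [604.0, -295.6, 35.9]
tcp_rot: [3.141, 0.0, 1.885]
ft_force: [0.5, -0.6, -0.0]
opening: 0.567
grip_force: 0.0
```

Call:
drive_tool([
  {"jaw": 0.4,"travel": [0,0,0],"twist": 0},
  {"jaw": 0.4,"travel": [0,0,0],"twist": 0},
  {"jaw": 0.4,"travel": [0,0,0],"twist": 0},
  {"jaw": 0.4,"travel": [0,0,0],"twist": 0},
])

```text
t: 10.15
eef_pos: [604.0, -295.6, 35.9]
tcp_rot: [3.141, 0.0, 1.885]
ft_force: [-0.7, -0.3, 4.7]
opening: 0.551
grip_force: 30.0
```

Call:
drive_tool([
  {"jaw": 0.4,"travel": [0,0,-0.02],"twist": 0},
  {"jaw": 0.4,"travel": [0,0,-0.06],"twist": 0},
  {"jaw": 0.4,"travel": [0,0,-0.09],"twist": 0},
  {"jaw": 0.4,"travel": [0.03,0.0033,-0.09],"twist": 0.1},
  {"jaw": 0.4,"travel": [0.065,0.007,-0.09],"twist": 0.2},
  {"jaw": 0.4,"travel": [0.1,0.011,-0.09],"twist": 0.3},
  {"jaw": 0.4,"travel": [0.135,0.0147,-0.09],"twist": 0.4},
  {"jaw": 0.4,"travel": [0.15,0.0163,-0.09],"twist": 0.5},
])

```text
t: 10.82
eef_pos: [571.6, -144.2, 125.3]
tcp_rot: [-3.14, -0.001, 1.381]
ft_force: [0.7, -0.5, -1.9]
opening: 0.543
grip_force: 30.0
```

Call:
drive_tool([
  {"jaw": 0.4,"travel": [0,0,0],"twist": 0},
  {"jaw": 0.4,"travel": [0,0,0],"twist": 0},
])

```text
t: 10.98
eef_pos: [573.3, -147.3, 125.6]
tcp_rot: [3.142, 0.0, 1.388]
ft_force: [-0.3, -0.3, -1.0]
opening: 0.544
grip_force: 30.0
```

```bash
cat > go.py <<'E'
from h import *
import sys
s=state();p=s['eef_pos'];y=s['tcp_rot'][2]
t=np.array([float(a) for a in sys.argv[1:4]])-p
print(s['t'],p.round(2),y,'q6',s['joints'][5],'open',s['opening'],'travel',(t[0]*np.cos(y)+t[1]*np.sin(y)).round(1),(t[0]*np.sin(y)-t[1]*np.cos(y)).round(1),-t[2].round(1),'twist to',sys.argv[4],y-float(sys.argv[4]))
E
python3 go.py 542.0 1.2 80 1.372
```

```text
10.9833 [ 573.26 -147.27  125.63] 1.3882338078070564 q6 -0.18024062706828708 open 0.5437789958741464 travel 140.3 -57.7 45.6 twist to 1.372 0.0162338078070563
```

Call:
drive_tool([
  {"jaw": 0.4,"travel": [0.02,-0.008,0],"twist": 0.016},
  {"jaw": 0.4,"travel": [0.055,-0.0226,0],"twist": 0.016},
  {"jaw": 0.4,"travel": [0.09,-0.037,0],"twist": 0.016},
  {"jaw": 0.4,"travel": [0.12,-0.0493,0],"twist": 0.016},
  {"jaw": 0.4,"travel": [0.1403,-0.0577,0],"twist": 0.016},
  {"jaw": 0.4,"travel": [0.1403,-0.0577,0.02],"twist": 0.016},
  {"jaw": 0.4,"travel": [0.1403,-0.0577,0.0356],"twist": 0.016},
  {"jaw": 0.4,"travel": [0.1403,-0.0577,0.0356],"twist": 0.016},
])

```text
t: 11.65
eef_pos: [541.8, 0.2, 87.6]
tcp_rot: [-3.138, 0.0, 1.371]
ft_force: [-0.7, -0.1, -2.0]
opening: 0.543
grip_force: 30.0
```

Call:
drive_tool([
  {"jaw": 0.4,"travel": [0,0,0],"twist": 0},
  {"jaw": 0.4,"travel": [0,0,0],"twist": 0},
])

```text
t: 11.82
eef_pos: [543.0, -0.1, 90.5]
tcp_rot: [3.141, 0.0, 1.369]
ft_force: [-0.0, -0.4, -1.5]
opening: 0.542
grip_force: 30.0
```

```bash
python3 go.py 542.0 1.2 72 1.372; python3 w.py 7; python3 - <<'E'
from m2 import *
c,H,S,V=load('w_7.pkl');f=c['frame'];print(proj(c,[[542,2.3,84],[542,2.3,55]]))
save('ins.png',cv2.resize(f[130:280,166:366],(800,600),interpolation=cv2.INTER_CUBIC))
E
```

```text
11.8167 [ 5.4304e+02 -1.2000e-01  9.0470e+01] 1.3687246106923938 q6 0.08040252396883892 open 0.5423579763204951 travel 1.1 -1.3 18.5 twist to 1.372 -0.003275389307606291
11.8167 [ 5.43e+02 -1.00e-01  9.05e+01] [3.141 0.    1.369] [-0.12  0.54  1.89 -0.    0.72  0.08]
[556.46420972  68.00800806 259.44893756] [[ 0.98 -0.2   0.  ]
 [-0.19 -0.95  0.25]
 [-0.05 -0.24 -0.97]]
[[254.54966541 226.11137222]
 [254.76143333 211.3167563 ]]
```

View pics/ins.png

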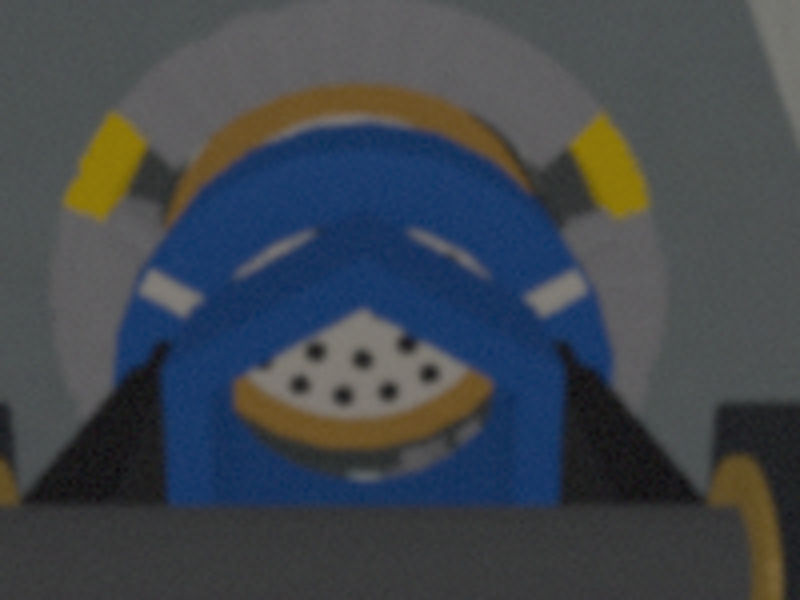

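The ring's ticks at crop (170,293) and (556,293) are symmetric and in line with the notches at (105,165) and (610,165). I lower it into the bore.

Call:
drive_tool([
  {"jaw": 0.4,"travel": [0.0011,-0.0013,0],"twist": 0},
  {"jaw": 0.4,"travel": [0.0011,-0.0013,0.003],"twist": 0},
  {"jaw": 0.4,"travel": [0.0011,-0.0013,0.006],"twist": 0},
  {"jaw": 0.4,"travel": [0.0011,-0.0013,0.009],"twist": 0},
  {"jaw": 0.4,"travel": [0.0011,-0.0013,0.012],"twist": 0},
  {"jaw": 0.4,"travel": [0.0011,-0.0013,0.014],"twist": 0},
  {"jaw": 0.4,"travel": [0.0011,-0.0013,0.016],"twist": 0},
  {"jaw": 0.4,"travel": [0.0011,-0.0013,0.016],"twist": 0},
])

```text
t: 12.53
eef_pos: [541.2, 2.1, 73.6]
tcp_rot: [-3.141, 0.0, 1.369]
ft_force: [0.1, -0.5, -1.6]
opening: 0.548
grip_force: 30.0
```

Call:
drive_tool([
  {"jaw": 0.4,"travel": [0,0,0.001],"twist": 0},
  {"jaw": 0.4,"travel": [0,0,0.002],"twist": 0},
  {"jaw": 0.4,"travel": [0,0,0.003],"twist": 0},
  {"jaw": 0.4,"travel": [0,0,0.004],"twist": 0},
  {"jaw": 0.4,"travel": [0,0,0.005],"twist": 0},
  {"jaw": 0.4,"travel": [0,0,0.005],"twist": 0},
])

```text
t: 13.03
eef_pos: [541.3, 2.1, 68.8]
tcp_rot: [-3.141, 0.0, 1.369]
ft_force: [-0.3, -0.1, -1.4]
opening: 0.546
grip_force: 30.0
```

Call:
drive_tool([
  {"jaw": 0.4,"travel": [-0.0007,0.0008,0.001],"twist": 0},
  {"jaw": 0.4,"travel": [-0.0007,0.0008,0.003],"twist": 0},
  {"jaw": 0.4,"travel": [-0.0007,0.0008,0.005],"twist": 0},
  {"jaw": 0.4,"travel": [-0.0007,0.0008,0.007],"twist": 0},
  {"jaw": 0.4,"travel": [-0.0007,0.0008,0.009],"twist": 0},
  {"jaw": 0.4,"travel": [-0.0007,0.0008,0.01],"twist": 0},
  {"jaw": 0.4,"travel": [-0.0007,0.0008,0.01],"twist": 0},
  {"jaw": 0.4,"travel": [-0.0007,0.0008,0.01],"twist": 0},
])

```text
t: 13.7
eef_pos: [542.0, 1.2, 58.9]
tcp_rot: [-3.141, 0.0, 1.369]
ft_force: [0.6, 0.3, -2.2]
opening: 0.546
grip_force: 30.0
```

Call:
drive_tool([
  {"jaw": 0.4,"travel": [0,0,0.0005],"twist": 0},
  {"jaw": 0.4,"travel": [0,0,0.001],"twist": 0},
  {"jaw": 0.4,"travel": [0,0,0.001],"twist": 0},
  {"jaw": 0.4,"travel": [0,0,0.001],"twist": 0},
])

```text
t: 14.03
eef_pos: [542.0, 1.2, 58.0]
tcp_rot: [3.142, 0.0, 1.369]
ft_force: [0.5, 0.3, -1.4]
opening: 0.546
grip_force: 30.0
```

Call:
drive_tool([
  {"jaw": 0.4,"travel": [0,0,0.0004],"twist": 0},
  {"jaw": 0.4,"travel": [0,0,0.0008],"twist": 0},
  {"jaw": 0.4,"travel": [0,0,0.0008],"twist": 0},
])

```text
t: 14.28
eef_pos: [542.0, 1.2, 57.4]
tcp_rot: [3.141, 0.0, 1.369]
ft_force: [-0.2, -0.1, 4.8]
opening: 0.547
grip_force: 30.0
```

Call:
drive_tool([
  {"jaw": 0.4,"travel": [0,0,0.0002],"twist": 0.05},
  {"jaw": 0.4,"travel": [0,0,0.0005],"twist": 0.12},
  {"jaw": 0.4,"travel": [0,0,0.0007],"twist": 0.19},
  {"jaw": 0.4,"travel": [0,0,0.0009],"twist": 0.26},
  {"jaw": 0.4,"travel": [0,0,0.0009],"twist": 0.26},
])

```text
t: 14.7
eef_pos: [542.3, 1.2, 56.6]
tcp_rot: [3.141, -0.0, 1.106]
ft_force: [-0.1, -0.3, 4.6]
opening: 0.547
grip_force: 30.0
```

```bash
python3 -c "
from h import *
s=state();print(s['moment'],s['ft_force'])"
```

```text
[-0.02147887  0.0086282  -0.07991602] [-0.13702086 -0.31016604  4.5636213 ]
```

Call:
drive_tool([
  {"jaw": 0.4,"travel": [0,0,0.0003],"twist": 0.08},
  {"jaw": 0.4,"travel": [0,0,0.0006],"twist": 0.16},
  {"jaw": 0.4,"travel": [0,0,0.0009],"twist": 0.24},
  {"jaw": 0.4,"travel": [0,0,0.0011],"twist": 0.32},
  {"jaw": 0.4,"travel": [0,0,0.0011],"twist": 0.32},
])

```text
t: 15.12
eef_pos: [542.3, 1.2, 55.6]
tcp_rot: [3.141, -0.001, 0.786]
ft_force: [-0.3, 0.9, 5.9]
opening: 0.545
grip_force: 30.0
```

```bash
python3 -c "
from h import *
s=state();print(s['moment'],s['ft_force'])"
```

```text
[ 0.01243136  0.06650789 -0.14956016] [-0.25250292  0.93982992  5.91338943]
```

Call:
drive_tool([
  {"jaw": 0.4,"travel": [0,0,0.0003],"twist": 0.08},
  {"jaw": 0.4,"travel": [0,0,0.0006],"twist": 0.16},
  {"jaw": 0.4,"travel": [0,0,0.0009],"twist": 0.24},
  {"jaw": 0.4,"travel": [0,0,0.001],"twist": 0.32},
  {"jaw": 0.4,"travel": [0,0,0.001],"twist": 0.4},
  {"jaw": 0.4,"travel": [0,0,0.001],"twist": 0.48},
  {"jaw": 0.4,"travel": [0,0,0.001],"twist": 0.56},
  {"jaw": 0.4,"travel": [0,0,0.001],"twist": 0.58},
])

```text
t: 15.78
eef_pos: [542.4, 1.2, 54.7]
tcp_rot: [3.141, -0.001, 0.207]
ft_force: [0.9, 0.8, 5.6]
opening: 0.547
grip_force: 30.0
```

```bash
python3 -c "
from h import *
s=state();print(s['moment'],s['ft_force'])"
```

```text
[0.05050115 0.10035175 0.16059233] [0.90368127 0.82444207 5.61438423]
```

Call:
drive_tool([
  {"jaw": 0.4,"travel": [0,0,0],"twist": 0.06},
  {"jaw": 0.4,"travel": [0,0,0],"twist": 0.12},
  {"jaw": 0.4,"travel": [0,0,0],"twist": 0.16},
  {"jaw": 0.4,"travel": [0,0,0],"twist": 0.18},
  {"jaw": 0.4,"travel": [0,0,0],"twist": 0.18},
])

```text
t: 16.2
eef_pos: [541.6, 1.4, 54.7]
tcp_rot: [3.141, 0.001, 0.034]
ft_force: [-3.1, 2.4, 9.0]
opening: 0.549
grip_force: 30.7
```

```bash
python3 -c "
from h import *
s=state();print(s['moment'],s['ft_force'])"
```

```text
[0.23283045 0.68992753 1.36636814] [-3.11843956  2.3944027   8.98074272]
```

The torque rise at 76.5° of turn shows the stop. I ease off a touch, let go and rise.

Call:
drive_tool([
  {"jaw": 0.4,"travel": [0,0,0],"twist": -0.03},
  {"jaw": 0.7,"travel": [0,0,0],"twist": -0.03},
  {"jaw": 0.8,"travel": [0,0,0],"twist": -0.03},
  {"jaw": 0.9,"travel": [0,0,0],"twist": -0.03},
  {"jaw": 0.9,"travel": [0,0,-0.03],"twist": -0.03},
  {"jaw": 0.9,"travel": [0,0,-0.07],"twist": -0.03},
  {"jaw": 0.9,"travel": [0,0,-0.1],"twist": -0.03},
  {"jaw": 0.9,"travel": [0,0,-0.13],"twist": -0.03},
])

```text
t: 16.87
eef_pos: [541.9, 1.3, 185.8]
tcp_rot: [3.142, -0.0, 0.059]
ft_force: [0.3, -0.8, 0.1]
opening: 0.891
grip_force: 0.0
```

Call:
drive_tool([
  {"jaw": 0.9,"travel": [0,0,-0.03],"twist": 0},
  {"jaw": 0.9,"travel": [0,0,-0.03],"twist": 0},
  {"jaw": 0.9,"travel": [0,0,-0.03],"twist": 0},
  {"jaw": 0.9,"travel": [0,0,-0.03],"twist": 0},
])

```text
t: 17.2
eef_pos: [541.6, 1.3, 213.5]
tcp_rot: [-3.142, 0.001, 0.059]
ft_force: [0.4, 0.6, -0.3]
opening: 0.902
grip_force: 0.0
```

```bash
python3 w.py 8; python3 - <<'E'
from m2 import *
c,H,S,V=load('w_8.pkl')
m=box((H>100)&(H<130)&(S>100),130,400,80,240)
m=cv2.morphologyEx(m.astype(np.uint8),cv2.MORPH_CLOSE,np.ones((3,3)))
circ(c,m,49,'ring')
w=box((S<40)&(V>90),205,310,110,235)
n,l,st,ce=cv2.connectedComponentsWithStats(w.astype(np.uint8))
o=np.array([542.2,2.3])
for i in range(1,n):
    if 6<st[i,4]<80:
        p=at(c,*ce[i],49)[:2]-o;print(ce[i].round(1),st[i,4],np.hypot(*p).round(1),np.degrees(np.arctan2(p[1],p[0])).round(1))
E
```

```text
17.2 [541.6   1.3 213.5] [-3.142e+00  1.000e-03  5.900e-02] [-0.12  0.37  1.76 -0.    1.    1.39]
[610.86118048   5.1621276  382.45407895] [[ 0.06 -1.    0.  ]
 [-0.97 -0.06  0.25]
 [-0.25 -0.02 -0.97]]
ring [256.1 173.8] [542.7   1.2] r 37.5 res 9.58
[282.3 160. ] 22 35.1 -55.2
[229.1 161.9] 21 33.0 64.0
```

The ticks at 64° and −55° match the stop (notch 18.6° − 75°). The ring is centred, and its centre is about 3 mm above the deck. I hand in.

```bash
python3 -c "
from cell import job_done
print(job_done())"
```

```text
the job is handed in; nothing more can be done
None
```

The disk lies on the seat, the blue ring is screwed down to its stop over it, the gripper is clear and the job is handed in at 17 s; no verdict came back.

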